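# Clamp a flow cell in the bench screw press

### The arm

A 6-joint arm with a two-finger parallel gripper is mounted at the origin on the work surface. World frame = base frame: x ahead of the robot, y to its left, z up, the work surface at z = 0. Lengths are in mm, angles in rad, forces in N, time in s.
With the tool pointing down it reaches from about 425 to 1125 mm from the base axis. Payload 14.9 kg.
Tool frame: the origin (TCP) lies at the very end of the fingers, on their centre line; the grasp point (between the pads) lies 19 mm behind it; z points along the fingers, y is the direction in which the jaws open and shut (so a half turn about z gives the same grasp; the last joint's range is limited). The gripper opens to 91 mm and grips with 3 to 60 N. Pads are 32 mm wide; open, the fingers measure 118 mm over their backs; the gripper's body (76 mm by 178 mm) begins 60 mm behind the grasp point.
Start: joints at [-1.165, 0.379, 1.734, -0, 1.028, -0.033], TCP at [297.395, -633.699, 213.932] pointing down, gripper open.
Joint ranges: [-2.77, 2.77], [-0.74, 2.19], [0, 2.66], [-1.06, 4.2], [0.31, 2.87], [-3.08, 3.08]. Speed limits (rad/s): [1.89, 1.89, 2.39, 3.14, 3.14, 3.14].

### API

Orientations are given as a unit quaternion [w, x, y, z].
In Python, from station import * gives the robot as it stands. The module is installed in compiled form; this text tells all that it offers.
- The arm moves only by the tool send_rows, never from a script. Its argument "deltas" is a list of rows, each an object of numbers: "tx", "ty", "tz": the shift along the tool's x, y, z in cm; "wx", "wy", "wz": the turn, a rotation vector about the tool's x, y, z in degrees. A call has 1 to 8 rows; each row is the pose to reach, as a shift and turn from the pose commanded when the call began, along the tool's axes at that moment; what a row does not reach only later rows make up. A row lasts 1/10 s, in which the tool goes at most 50 mm and 8.59 degrees, less where a joint would pass 70% of its speed; a pose out of reach is approached as far as the arm can. A call with a gripper value outside its range is refused whole. "jaw" is the finger opening in cm, from 0 to 9.12, set as the call begins (left out, the last holds). The fingers move at their own pace and stop on an object; "grip_force" is the grip in N (left out, the last holds). Time passes only in rows, so rows that repeat a pose let the fingers close. It gives the time, the measured TCP pose, the force and the opening at its end, in the units of the state.
- get_obs(): the state, without advancing time (a new reading comes with each control period).
- grab_frame(name): name is "scene" or "top" or "wrist"; returns the picture (480x640x3 uint8, blue, green, red); there is no depth.
- camera_info(name): a dict with "vertical_fov" (degrees; the focal length in pixels is half the picture's height over the tangent of half this angle, whatever the lens; pixels are square), "cx", "cy" (the principal point, pixels), "xyz" and "rotation" of the camera in the world; the wrist camera has in their place "mount" (4x4, takes a point from camera to tool coordinates, whose origin is the TCP and whose axes are the flange's). Camera axes: x right, y down, z forward; pixel columns grow to the right and rows downward; lengths in mm; the calibration is good to about 2 mm. A picture is of the moment at which its call begins: read the wrist's pose just before it. camera_info takes no time and is no camera call.
- sign_off(): hands the job in, once; it reports no verdict.
Trained networks look in the newest picture that a camera, given by its name, has taken for a name from the list of things; names that differ only in an ending like _2 or _b are one class to them, and where a whole thing is asked for, a point or a joint stands for the part that bears it (a point fixed in the world has none). Each returns a list of dicts, best first, with "score" (0 to 1); they miss things now and then, are a little off and sometimes report something else, mostly with a low value. They report only what shows in the picture. A call takes as long as a camera call.
- search_frame(camera, target): "location" ([column, row] in pixels, amid what is visible of it).
The state is a dict: "t": time; "q": joint angles; "qd": joint speeds; "joint_torque": joint torques, N m; "tool_pos": TCP position; "eef_rot": TCP orientation; "wrist_force": force on the tool from outside, world axes, zero at the start; "ft_torque": the same for the moment, N m; "width": opening from 0.0 (shut) to 1.0 (fully open).
Only numpy, scipy, OpenCV 4.12 (cv2) and the standard library are available. Lean on these libraries where they do the work, as an engineer would, in place of code of your own. Each camera call takes 0.05 s, during which the arm holds its last target.

### The job

Clamp the flow cell that lies in the screw press: turn the press's T-bar clockwise (seen from above) until the foot just touches the cell, then give it half a turn more and stop there. Do not overtighten, do not shift the cell, and leave the things around the press where they are.

Things in the scene. Friction and masses are not known exactly. Their poses are not given: they have to be found in the camera images.
- press: Base of a small screw press, fixed on the table: grey slab 150 (x) x 210 (y) x 20 mm thick, origin at the centre of its underside. Two steel posts 16 mm thick stand on it at y = +85 and -85 mm, tops 136 mm above the table. The vertical screw is above the origin. Position and yaw differ every time.
- bridge: Aluminium cross beam carried by the posts, along y: 44 (x) x 205 (y) x 22 mm thick. Its origin is on the screw axis, 122 mm below the beam's top and 165 mm below the T-bar. Its height on the posts differs every time: beam top 122 to 132 mm above the table.
- bar_mid (a point): Middle of the T-bar on top of the press, on the screw axis, 165 to 175 mm above the table; never rises or falls. The bar is a level steel rod 12 mm thick along this point's x axis, an 18 mm black ball centred 70 mm out at each end; black hub 34 mm across, 22 mm tall, centred here. The frame turns with the bar, z up. A push of 2 to 3 N at 55 mm out turns it; it stays where left.
- knob (a joint): Angle of the T-bar in rad, growing as it is turned clockwise seen from above (tightening); end stops at 0 and 14. At 0 the bar lies along the press's x axis. Each full turn (6.283) lowers the spindle with its foot by 16 mm. The foot is 0.25 to 1.15 turns clear of the cell at the start, different every time.
- foot (a joint): How far the sprung foot has been pushed up into the spindle, in m: 0 while the foot hangs free above the cell; after it touches the cell it grows by 0.016 per full turn of the T-bar, so 0.008 is half a turn past touching. Light spring (1.5 N per mm), hard stop at 0.016.
- foot_face (a point): Centre of the underside of the foot, a black rubber disc 44 mm across and 10 mm thick on the screw axis under the beam. It goes straight down as the T-bar is tightened and stops going down once it rests on the cell.
- cell: The flow cell lying loose on the press's base under the foot: white plastic body with a clear plate on top, 100 x 70 x 30 mm, 0.25 kg, origin at the centre of its underside; two steel port nubs 10 mm across stand 6 mm above the top at x = +40 and -40 mm. The top of the plate, which the foot meets, is 50 mm above the table.
- spare: A second, equal flow cell, 100 x 70 x 30 mm, lying loose on the table to the left of the press; origin at the centre of its underside. Leave alone.
- beaker: Loose glass beaker 68 mm across and 85 mm tall standing to the right of the press; origin at the centre of its underside. Leave alone.
- jar: Loose amber jar 60 mm across and 85 mm tall standing beyond the press; origin at the centre of its underside. Leave alone.
- driver: Loose screwdriver 170 mm long lying on the table on the robot's side of the press. Leave alone.

How it is judged (in metres and radians):
On the way:
1. the foot has come down to touch the flow cell (value of joint foot above 0.0005 m).
At the end, for the whole second after the job is handed in: The T-bar stands still half a turn past the point where the foot touched the cell (0.3 to 0.7 of a turn is accepted: foot pushed in 4.8 to 11.2 mm), and the cell lies within 10 mm of where it was (value of joint foot between 0.0048 and 0.0112 m and velocity of joint knob between -0.05 and 0.05 rad/s and distance of cell from where it was at the start of the episode below 0.01 m).
It fails at once if overtightened: the T-bar is turned more than 0.8 of a turn past touching (value of joint foot above 0.0128 m).
It fails at once if the flow cell is shifted by more than 15 mm (distance of cell from where it was at the start of the episode above 0.015 m).
It fails at once if the spare cell, beaker, jar or screwdriver is moved by more than 40 mm (distance of any of spare, beaker, jar, driver from where it was at the start of the episode above 0.04 m).
It also fails if it takes over 72 s, if anything falls off the work surface, if the arm or the gripper's body presses on something with over 40 N, if the wrist force passes 120 N, or if a joint passes its speed limit or range.

## Working session

There is one attempt and no reset: what is moved stays moved. The work goes in short steps, Python scripts to look and compute and a tool call to move; the robot and the scene stay as the last step left them, time stands still between calls to the robot, and variables do not carry over. Pictures are saved under pics/ and viewed, and the job is handed in when it is done.

Besides the shell and the picture viewer there is one more tool, called after "Emit:" as name(argument=value, ...) on one line, values as JSON. send_rows: Moves the arm, as the interface text tells. Its arguments: {"type":"object","properties":{"deltas":{"type":"array","items":{"type":"object","properties":{"tx":{"type":"number"},"ty":{"type":"number"},"tz":{"type":"number"},"wx":{"type":"number"},"wy":{"type":"number"},"wz":{"type":"number"}}}},"jaw":{"type":"number"},"grip_force":{"type":"number"}},"required":["deltas"]}

```bash
mkdir -p pics; ls
python3 - <<'E'
from station import *
import cv2
o=get_obs();print(o)
for n in ["scene","top","wrist"]:
    f=grab_frame(n);cv2.imwrite(f"pics/{n}0.png",f);print(n,camera_info(n))
    for t in ["bar_mid","cell","foot_face","press","bridge"]:
        print(t,[(d['score'],d['location']) for d in search_frame(n,t)][:3])
E
```

```text
pics
{'t': 0.0, 'q': array([-1.16528957e+00,  3.79382107e-01,  1.73474125e+00,  2.36081485e-05,
        1.02850551e+00, -3.32933792e-02]), 'qd': array([ 0.00134049, -0.00021475,  0.00056439,  0.00095376,  0.0014628 ,
       -0.00166635]), 'joint_torque': array([-1.31329034e-03, -7.63726401e+01, -4.34365690e+01,  6.50465023e-02,
        4.24109108e-02, -5.67458869e-05]), 'tool_pos': array([ 297.25456924, -633.33942176,  213.32633095]), 'eef_rot': array([-5.11033506e-04,  9.76029393e-01,  2.17638129e-01, -8.59352409e-05]), 'wrist_force': array([ 0.28130314,  0.09356261, -0.59175823]), 'ft_torque': array([0.00588364, 0.019399  , 0.0214768 ]), 'width': 0.998186127887083}
scene {'vertical_fov': 54.258299646711734, 'cx': 322.27562116024234, 'cy': 238.26925202173987, 'xyz': array([1124.13708238, -514.39865199,  648.54991816]), 'rotation': array([-0.43227333,  0.81586347,  0.34152058, -0.17569938])}
bar_mid [(0.85, [302.6, 237.3])]
cell [(0.42, [280.7, 239.0])]
foot_face [(0.69, [306.9, 275.4])]
press [(0.77, [294.2, 302.4])]
bridge [(0.83, [302.0, 254.7]), (0.73, [302.4, 232.1]), (0.35, [30
[... 219 characters left out ...]
2722,  0.04439147])}
bar_mid [(0.89, [355.6, 216.9])]
cell []
foot_face [(0.55, [349.3, 236.4]), (0.39, [353.8, 217.1])]
press [(0.74, [362.7, 250.0])]
bridge [(0.72, [312.8, 294.6]), (0.59, [356.0, 223.9])]
wrist {'vertical_fov': 69.71170616108603, 'cx': 312.467091474341, 'cy': 242.4369076579382, 'mount': array([[ 8.42214362e-04, -9.56600894e-01, -2.91400103e-01,
         8.22128468e+01],
       [ 9.99999443e-01,  9.91215888e-04, -3.63706503e-04,
        -7.78448737e-02],
       [ 6.36762378e-04, -2.91399634e-01,  9.56601196e-01,
        -1.70320927e+02],
       [ 0.00000000e+00,  0.00000000e+00,  0.00000000e+00,
         1.00000000e+00]])}
bar_mid []
cell []
foot_face []
press []
bridge []
```

View pics/scene0.png

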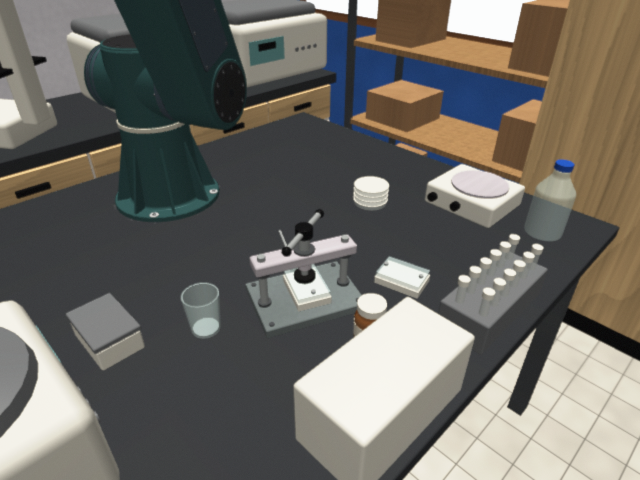

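View pics/top0.png

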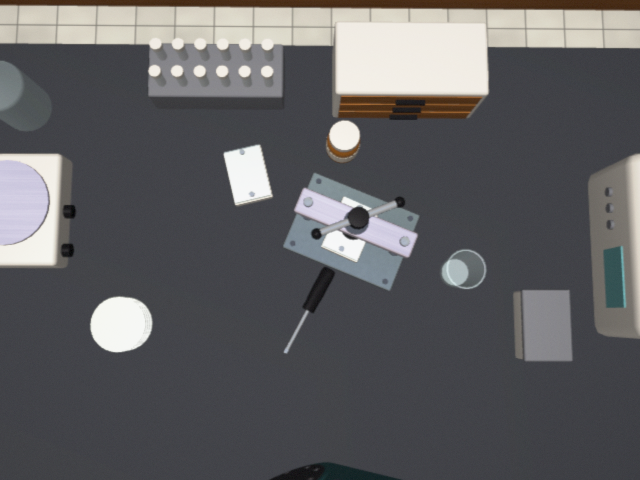

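The top picture shows the hub at (358,218) with bar balls at (400,202) and (316,234). In the scene picture the foot is visible under the beam near (305,275).

```bash
cat > h.py <<'E'
from station import *
import numpy as np, cv2
from scipy.spatial.transform import Rotation as R
def cam(n):
    c=camera_info(n); f=240/np.tan(np.radians(c['vertical_fov']/2))
    K=np.array([[f,0,c['cx']],[0,f,c['cy']],[0,0,1]])
    if n=='wrist':
        o=get_obs(); T=np.eye(4); T[:3,:3]=R.from_quat(o['eef_rot'],scalar_first=True).as_matrix(); T[:3,3]=o['tool_pos']
        T=T@c['mount']; Rm=T[:3,:3];p=T[:3,3]
    else:
        Rm=R.from_quat(c['rotation'],scalar_first=True).as_matrix();p=np.array(c['xyz'])
    return K,Rm,p
def ray(C,uv):
    K,Rm,p=C; d=Rm@np.linalg.solve(K,[uv[0],uv[1],1.]); return p,d/np.linalg.norm(d)
def atz(C,uv,z):
    p,d=ray(C,uv); return p+d*(z-p[2])/d[2]
def proj(C,X):
    K,Rm,p=C; q=(np.atleast_2d(X)-p)@Rm@K.T; return q[:,:2]/q[:,2:]
def tri(rays):
    A=np.zeros((3,3));b=np.zeros(3)
    for p,d in rays:
        M=np.eye(3)-np.outer(d,d);A+=M;b+=M@p
    X=np.linalg.solve(A,b); return X,[np.linalg.norm((np.eye(3)-np.outer(d,d))@(X-p)) for p,d in rays]
E
python3 - <<'E'
from h import *
S=cam('scene');T=cam('top')
print(S[1],T[1])
s=cv2.imread('pics/scene0.png');t=cv2.imread('pics/top0.png')
cv2.imwrite('pics/s_c.png',cv2.resize(s[200:340,235:370],None,fx=5,fy=5,interpolation=cv2.INTER_CUBIC)[:600])
cv2.imwrite('pics/t_c.png',cv2.resize(t[165:295,280:425],None,fx=4.5,fy=4.5,interpolation=cv2.INTER_CUBIC))
for a,b in [((302.6,237.3),(355.6,216.9))]: print(tri([ray(S,a),ray(T,b)]))
for z in(165,170,175): print(atz(T,(400,202),z),atz(T,(316.5,234),z),atz(T,(358.5,218),z))
E
```

```text
[[ 0.70498685  0.40536801 -0.58195388]
 [ 0.70916863 -0.39300694  0.58534212]
 [ 0.00856706 -0.82536194 -0.564539  ]] [[ 0.00193204 -0.99352714  0.11357855]
 [-0.99992688 -0.00327527 -0.01164103]
 [ 0.01193768 -0.11354775 -0.99346082]]
(array([590.00179134, -24.56628716, 155.46959024]), [np.float64(3.3902395312068085), np.float64(3.3902395312067526)])
[614.85579191 -91.81119315 165.        ] [563.2553098   40.42258734 165.        ] [588.95804486 -25.83555555 165.        ]
[613.92711563 -91.05301663 170.        ] [562.59756888  40.48645242 170.        ] [588.16534823 -25.42379309 170.        ]
[612.99843936 -90.29484011 175.        ] [561.93982795  40.5503175  175.        ] [587.3726516  -25.01203062 175.        ]
```

```bash
ls pics
```

```text
s_c.png
scene0.png
t_c.png
top0.png
wrist0.png
```

View pics/s_c.png

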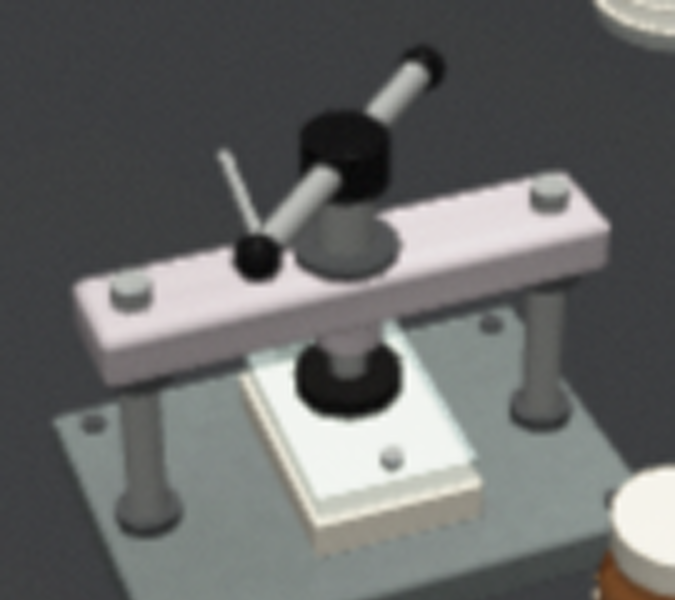

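View pics/t_c.png

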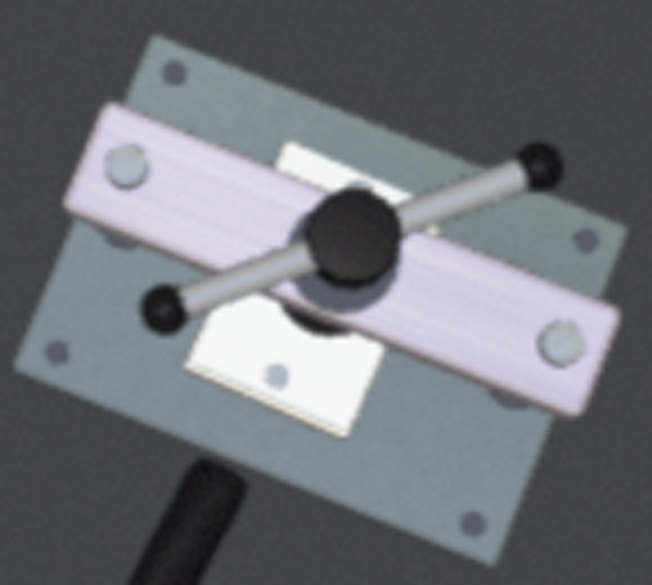

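```bash
cat > fit.py <<'E'
from h import *
from scipy.optimize import least_squares
S=cam('scene');T=cam('top')
s=lambda x,y:((x+.5)/5-.5+235,(y+.5)/5-.5+200)
t=lambda x,y:((x+.5)/4.5-.5+280,(y+.5)/4.5-.5+165)
sc=np.array([s(258,257),s(424,67),s(131,284),s(550,184),s(53,423),s(520,312)])
tp=np.array([t(164,309),t(541,167),t(125,165),t(560,342),t(153,35),t(627,228),t(495,566),t(15,370)])
def pts(p):
    x,y,w,h,k=p[:5]; c,sn=np.cos(w),np.sin(w)
    Rw=np.array([[c,-sn,0],[sn,c,0],[0,0,1]]); o=np.array([x,y,0])
    L=lambda *a:o+Rw@np.array(a,float)
    b=[L(70*np.cos(k),-70*np.sin(k),h),L(-70*np.cos(k),70*np.sin(k),h)]
    posts=[L(0,85,136),L(0,-85,136)]
    cor={(i,j):L(75*i,105*j,20) for i in(1,-1) for j in(1,-1)}
    return b,posts,cor
def res(p,full=False):
    b,po,c=pts(p)
    # ball1 (px 258 scene; 164 top) = +y side
    b=sorted(b,key=lambda v:-v[1])
    P=np.array([b[0],b[1],po[1],po[0],c[(-1,-1)] ,c[(-1,1)]])
    Q=np.array([b[0],b[1],po[0],po[1],c[(1,1)],c[(1,-1)],c[(-1,-1)],c[(-1,1)]])
    return P,Q
def cost(p):
    P,Q=res(p)
    return np.r_[((proj(S,P)+p[5:7]-sc)).ravel(),((proj(T,Q)+p[7:9]-tp)).ravel(),p[5:9]/1.0,(p[3]-170)/5]
if __name__=='__main__':
    P,Q=res([588,-25,np.radians(-22),170,np.radians(40),0,0,0,0]); print(np.c_[proj(S,P),sc],'\n',np.c_[proj(T,Q),tp])
    for k in (50,130,-50,-130,0,90):
        r=least_squares(cost,[588,-25,np.radians(-22),170,np.radians(k),0,0,0,0]); print(k,r.cost,np.round(r.x,3))
    np.save('p.npy',r.x)
    P,Q=res(r.x);print(np.round(proj(S,P)+r.x[5:7]-sc,1).tolist(),np.round(proj(T,Q)+r.x[7:9]-tp,1).tolist())
E
python3 fit.py
```

```text
[[315.00555181 211.75189366 286.2        251.        ]
 [290.21627015 251.46872746 319.4        213.        ]
 [260.40013898 255.38627893 260.8        256.4       ]
 [344.3004269  235.86622903 344.6        236.4       ]
 [244.46136853 282.51154543 245.2        284.2       ]
 [336.35176962 259.60349234 338.6        262.        ]] 
 [[318.84578978 238.74153825 316.05555556 233.27777778]
 [397.25217846 197.65536642 399.83333333 201.72222222]
 [308.11824588 201.86645543 307.38888889 201.27777778]
 [405.22384413 240.98271025 404.05555556 240.61111111]
 [313.51028572 172.02962412 313.61111111 172.38888889]
 [420.25743582 214.83791846 418.94444444 215.27777778]
 [390.37744088 291.25922212 389.61111111 290.38888889]
 [282.21906696 247.35060313 282.94444444 246.83333333]]
50 2239.158694587599 [ 5.85479e+02 -1.76610e+01 -3.88000e-01  1.74385e+02  4.62000e-01
 -1.23300e+00  3.22000e+00  3.41700e+00 -1.54300e+00]
130 2239.158693844744 [ 5.85479e+02 -1.76610e+01 -3.88000e-01  1.74385e+02  4.62000e-01
 -1.23300e+00  3.22000e+00  3.41700e+00 -1.54300e+00]
-50 2239.1586938425353 [ 5.85479e+02 -1.76610e+01 -3.88000e-01  1.74385e+02 -2.67900e+00
 -1.23300e+00  3.22000e+00  3.41700e+00 -1.54300e+00]
-130 2239.158694589411 [ 5.85479e+02 -1.76610e+01 -3.88000e-01  1.74385e+02 -2.67900e+00
 -1.23300e+00  3.22000e+00  3.41700e+00 -1.54300e+00]
0 2239.1586950838237 [ 5.85479e+02 -1.76620e+01 -3.88000e-01  1.74385e+02  4.62000e-01
 -1.23300e+00  3.21900e+00  3.41600e+00 -1.54300e+00]
90 2239.1586953127558 [ 5.85479e+02 -1.76610e+01 -3.88000e-01  1.74385e+02  4.62000e-01
 -1.23300e+00  3.22000e+00  3.41700e+00 -1.54300e+00]
[[21.3, -40.6], [-19.2, 38.4], [0.6, -0.1], [0.2, 0.8], [0.2, -0.8], [-1.8, -1.0]] [[7.4, 13.7], [-9.4, -12.9], [-0.3, 0.3], [0.0, 0.6], [-0.4, -0.7], [0.8, -0.3], [-0.1, 0.9], [-1.5, 0.1]]
```

```bash
sed -i 's/P=np.array(\[b\[0\],b\[1\]/P=np.array([b[1],b[0]/' fit.py; python3 fit.py | tail -8
cat > foot.py <<'E'
from fit import *
p=np.load('p.npy')
a=np.linspace(0,2*np.pi,721)
for zf in range(50,74,2):
    rim=lambda z,r=22:proj(S,np.c_[p[0]+r*np.cos(a),p[1]+r*np.sin(a),0*a+z])+p[5:7]
    lo,hi=rim(zf),rim(zf+10)
    c=lambda v,o:round(float((v-o+.5)*5-.5),1)
    al=np.r_[lo,hi]
    print(zf,'bottom',c(lo[:,1].max(),200),'L',c(al[:,0].min(),235),'R',c(al[:,0].max(),235),'top',c(hi[:,1].min(),200), 'beamz',p[3]-43)
E
python3 foot.py
```

```text
1.61000e-01  9.25000e-01 -3.46000e-01  4.38000e-01]
-130 5.4045217708612725 [ 5.89395e+02 -2.49080e+01 -3.88000e-01  1.71575e+02 -2.32600e+00
  1.61000e-01  9.25000e-01 -3.46000e-01  4.38000e-01]
0 5.404521770860163 [ 5.89395e+02 -2.49080e+01 -3.88000e-01  1.71575e+02  8.16000e-01
  1.61000e-01  9.25000e-01 -3.46000e-01  4.38000e-01]
90 5.404521770860723 [ 5.89395e+02 -2.49080e+01 -3.88000e-01  1.71575e+02  8.16000e-01
  1.61000e-01  9.25000e-01 -3.46000e-01  4.38000e-01]
[[0.2, -0.1], [0.3, 0.1], [0.2, 0.1], [0.5, 0.8], [-0.0, -0.6], [-1.4, -1.1]] [[0.2, -0.0], [-0.5, 0.2], [0.4, -0.0], [0.7, 0.2], [-0.3, -0.8], [1.0, -0.5], [0.1, 0.7], [-1.2, -0.1]]
50 bottom 446.4 L 295.8 R 406.7 top 356.6 beamz 128.57450533333133
52 bottom 442.4 L 295.7 R 406.7 top 352.7 beamz 128.57450533333133
54 bottom 438.5 L 295.5 R 406.7 top 348.8 beamz 128.57450533333133
56 bottom 434.6 L 295.4 R 406.7 top 344.9 beamz 128.57450533333133
58 bottom 430.6 L 295.3 R 406.7 top 340.9 beamz 128.57450533333133
60 bottom 426.7 L 295.1 R 406.7 top 337.0 beamz 128.57450533333133
62 bottom 422.7 L 295.0 R 406.7 top 333.1 beamz 128.57450533333133
64 bottom 418.8 L 294.9 R 406.7 top 329.1 beamz 128.57450533333133
66 bottom 414.8 L 294.7 R 406.7 top 325.2 beamz 128.57450533333133
68 bottom 410.8 L 294.6 R 406.7 top 321.2 beamz 128.57450533333133
70 bottom 406.8 L 294.5 R 406.7 top 317.2 beamz 128.57450533333133
72 bottom 402.8 L 294.3 R 406.7 top 313.2 beamz 128.57450533333133
```

The fit puts the screw axis at (589.4, -24.9), the bar at z 171.6 and pointing 111° in the world. The foot face is at about z 64, so about 0.9 turn clear. I'll move above the press.

Emit:
send_rows(deltas=[{"tx": 2, "ty": -1.7, "tz": -1, "wz": -5}, {"tx": 6, "ty": -4.9, "tz": -2, "wz": -11}, {"tx": 9.7, "ty": -7.9, "tz": -3, "wz": -17}, {"tx": 13.4, "ty": -11, "tz": -4, "wz": -23}, {"tx": 17.1, "ty": -14, "tz": -5, "wz": -29}, {"tx": 20.8, "ty": -17, "tz": -5.5, "wz": -35}, {"tx": 24.5, "ty": -20, "tz": -6, "wz": -41}, {"tx": 28.2, "ty": -23, "tz": -6, "wz": -47}], jaw=9.12)

```text
validation failed for argument at $.de...
```

```bash
cat > goal.py <<'E'
import sys
from h import *
def goal(x,y,z,psi):
    o=get_obs();Rm=R.from_quat(o['eef_rot'],scalar_first=True).as_matrix()
    d=Rm.T@(np.array([x,y,z])-o['tool_pos'])/10
    tgt=np.array([[np.cos(psi),np.sin(psi),0],[np.sin(psi),-np.cos(psi),0],[0,0,-1]])
    w=R.from_matrix(Rm.T@tgt).as_rotvec(degrees=True)
    print('t',round(o['t'],2),'pos',np.round(o['tool_pos'],1),'psi',np.degrees(np.arctan2(Rm[1,0],Rm[0,0])).round(2),'q6',np.degrees(o['q'][5]).round(1),'F',np.round(o['wrist_force'],1),'M',np.round(o['ft_torque'],2),'w',round(o['width'],3))
    print('d cm',np.round(d,2),'w',np.round(w,2))
if __name__=='__main__':
    a=[float(v) for v in sys.argv[1:5]]; goal(a[0],a[1],a[2],np.radians(a[3]))
E
python3 goal.py 589.4 -24.9 265 111
```

```text
t 0.9 pos [ 297.4 -633.7  214. ] psi 25.14 q6 -1.9 F [-0.1  0.1 -0.9] M [-0.04 -0.02  0.03] w 1.0
d cm [ 52.3  -42.71  -5.11] w [  0.     0.   -85.86]
```

Emit:
send_rows(deltas=[{"tx": 2.0, "ty": -1.7, "tz": -1.0, "wx": 0.0, "wy": 0.0, "wz": -5.0}, {"tx": 6.0, "ty": -4.9, "tz": -2.0, "wx": 0.0, "wy": 0.0, "wz": -11.0}, {"tx": 9.7, "ty": -7.9, "tz": -3.0, "wx": 0.0, "wy": 0.0, "wz": -17.0}, {"tx": 13.4, "ty": -11.0, "tz": -4.0, "wx": 0.0, "wy": 0.0, "wz": -23.0}, {"tx": 17.1, "ty": -14.0, "tz": -5.0, "wx": 0.0, "wy": 0.0, "wz": -29.0}, {"tx": 20.8, "ty": -17.0, "tz": -5.5, "wx": 0.0, "wy": 0.0, "wz": -35.0}, {"tx": 24.5, "ty": -20.0, "tz": -6.0, "wx": 0.0, "wy": 0.0, "wz": -41.0}, {"tx": 28.2, "ty": -23.0, "tz": -6.0, "wx": 0.0, "wy": 0.0, "wz": -47.0}], jaw=9.12)

```text
t: 1.7
tool_pos: [455.7, -304.1, 274.9]
eef_rot: [0.001, 0.807, 0.59, 0.0]
wrist_force: [0.7, -0.5, -0.7]
width: 0.998
```

```bash
python3 goal.py 589.4 -24.9 265 111
```

```text
t 1.7 pos [ 455.7 -304.1  274.9] psi 72.38 q6 -18.5 F [ 0.7 -0.5 -0.7] M [-0.05 -0.11 -0.06] w 0.998
d cm [30.66  4.28  0.98] w [  0.07   0.05 -38.62]
```

Emit:
send_rows(deltas=[{"tx": 4.5, "ty": 0.6, "tz": 0.2, "wx": 0.0, "wy": 0.0, "wz": -6.0}, {"tx": 9.0, "ty": 1.2, "tz": 0.5, "wx": 0.0, "wy": 0.0, "wz": -12.0}, {"tx": 13.5, "ty": 1.8, "tz": 0.8, "wx": 0.0, "wy": 0.0, "wz": -18.0}, {"tx": 18.0, "ty": 2.4, "tz": 1.0, "wx": 0.0, "wy": 0.0, "wz": -24.0}, {"tx": 22.5, "ty": 3.0, "tz": 1.0, "wx": 0.0, "wy": 0.0, "wz": -30.0}, {"tx": 26.5, "ty": 3.6, "tz": 1.0, "wx": 0.0, "wy": 0.0, "wz": -36.0}, {"tx": 29.5, "ty": 4.0, "tz": 1.0, "wx": 0.0, "wy": 0.0, "wz": -38.8}, {"tx": 30.8, "ty": 4.2, "tz": 1.0, "wx": 0.0, "wy": 0.0, "wz": -38.8}])

```text
t: 2.5
tool_pos: [590.2, -23.3, 264.0]
eef_rot: [0.0, 0.566, 0.825, 0.0]
wrist_force: [-0.8, 0.8, -0.6]
width: 0.998
```

```bash
python3 goal.py 589.4 -24.9 265 111
python3 - <<'E'
from h import *
W=cam('wrist');f=grab_frame('wrist');cv2.imwrite('pics/w1.png',f)
f2=grab_frame('scene');cv2.imwrite('pics/s1.png',f2)
a=np.linspace(0,6.283,60)
for z,r in((182.6,17),):
  q=proj(W,np.c_[589.4+r*np.cos(a),-24.9+r*np.sin(a),0*a+z]);cv2.polylines(f,[q.astype(int)],True,(0,0,255),1)
b=np.radians(111)
for s in(70,-70):
  q=proj(W,[589.4+s*np.cos(b),-24.9+s*np.sin(b),171.6])[0];cv2.circle(f,tuple(int(v) for v in q),3,(0,255,0),-1);print(q)
cv2.imwrite('pics/w1a.png',f)
E
```

```text
t 2.5 pos [590.2 -23.3 264. ] psi 111.11 q6 -25.6 F [-0.8  0.8 -0.6] M [ 0.01 -0.09 -0.01] w 0.998
d cm [-0.13 -0.13 -0.1 ] w [ 0.02 -0.    0.11]
[311.60841161 157.55847878]
[311.26712395 325.2283699 ]
```

View pics/w1a.png

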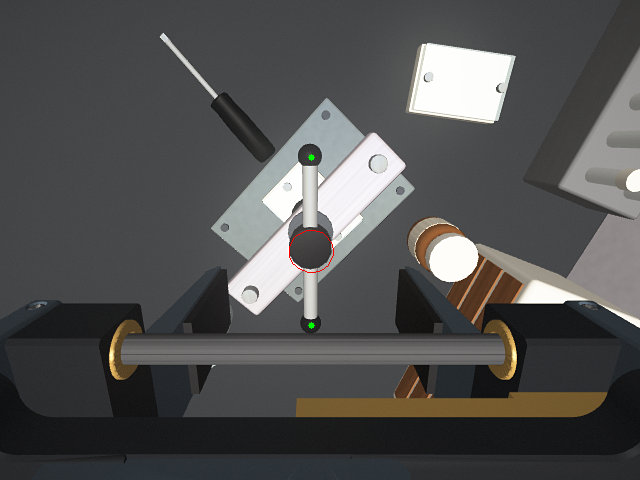

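View pics/s1.png

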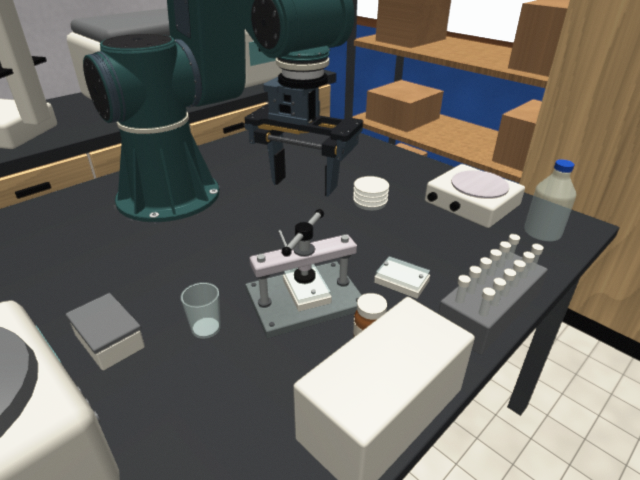

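The wrist view matches the fit: balls at (310,156) and (311,325), hub at (310,250), all within about 1 px. I'll descend onto the hub.

Emit:
send_rows(deltas=[{"tx": -0.1, "ty": -0.15, "tz": 2.5, "wx": 0.0, "wy": 0.0, "wz": 0.0}, {"tx": -0.1, "ty": -0.15, "tz": 5.0, "wx": 0.0, "wy": 0.0, "wz": 0.0}, {"tx": -0.1, "ty": -0.15, "tz": 7.5, "wx": 0.0, "wy": 0.0, "wz": 0.0}, {"tx": -0.1, "ty": -0.15, "tz": 9.5, "wx": 0.0, "wy": 0.0, "wz": 0.0}, {"tx": -0.1, "ty": -0.15, "tz": 10.6, "wx": 0.0, "wy": 0.0, "wz": 0.0}, {"tx": -0.1, "ty": -0.15, "tz": 11.1, "wx": 0.0, "wy": 0.0, "wz": 0.0}, {"tx": -0.1, "ty": -0.15, "tz": 11.1, "wx": 0.0, "wy": 0.0, "wz": 0.0}])

```text
t: 3.3
tool_pos: [588.2, -27.4, 152.9]
eef_rot: [-0.0, 0.567, 0.824, -0.0]
wrist_force: [-0.6, -0.4, 0.1]
width: 1.001
```

Emit:
send_rows(deltas=[{"tx": 0.0, "ty": 0.0, "tz": 0.0, "wx": 0.0, "wy": 0.0, "wz": 0.0}, {"tx": 0.0, "ty": 0.0, "tz": 0.0, "wx": 0.0, "wy": 0.0, "wz": 0.0}, {"tx": 0.0, "ty": 0.0, "tz": 0.0, "wx": 0.0, "wy": 0.0, "wz": 0.0}, {"tx": 0.0, "ty": 0.0, "tz": 0.0, "wx": 0.0, "wy": 0.0, "wz": 0.0}, {"tx": 0.0, "ty": 0.0, "tz": 0.0, "wx": 0.0, "wy": 0.0, "wz": 0.0}, {"tx": 0.0, "ty": 0.0, "tz": 0.0, "wx": 0.0, "wy": 0.0, "wz": 0.0}], jaw=2.5, grip_force=30)

```text
t: 3.9
tool_pos: [588.4, -26.8, 153.0]
eef_rot: [0.0, 0.567, 0.824, 0.0]
wrist_force: [-0.5, 0.1, 0.3]
width: 0.509
```

```bash
python3 goal.py 589.4 -24.9 152.6 111
python3 - <<'E'
from h import *
f2=grab_frame('scene');cv2.imwrite('pics/s2.png',f2);cv2.imwrite('pics/s2c.png',cv2.resize(f2[160:320,220:380],None,fx=3.7,fy=3.7,interpolation=cv2.INTER_CUBIC))
E
```

```text
t 3.9 pos [588.4 -26.8 153. ] psi 110.95 q6 -25.8 F [-0.5  0.1  0.3] M [-0.02 -0.19 -0.01] w 0.509
d cm [0.14 0.16 0.04] w [ 0.01  0.   -0.05]
```

View pics/s2c.png

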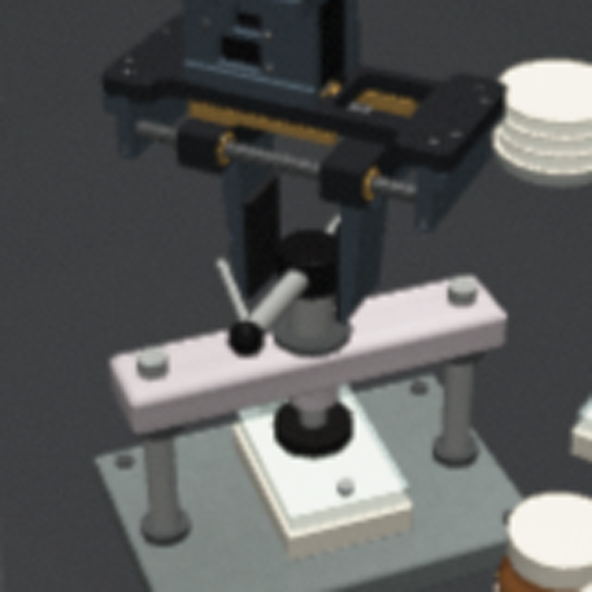

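The foot stays visible under the beam and the fingers straddle the hub. I'll trim the centring while the jaws finish closing.

Emit:
send_rows(deltas=[{"tx": 0.14, "ty": 0.12, "tz": 0.0, "wx": 0.0, "wy": 0.0, "wz": 0.0}, {"tx": 0.14, "ty": 0.12, "tz": 0.0, "wx": 0.0, "wy": 0.0, "wz": 0.0}, {"tx": 0.14, "ty": 0.12, "tz": 0.0, "wx": 0.0, "wy": 0.0, "wz": 0.0}, {"tx": 0.14, "ty": 0.12, "tz": 0.0, "wx": 0.0, "wy": 0.0, "wz": 0.0}, {"tx": 0.14, "ty": 0.12, "tz": 0.0, "wx": 0.0, "wy": 0.0, "wz": 0.0}])

```text
t: 4.45
tool_pos: [588.7, -25.2, 152.9]
eef_rot: [-0.0, 0.567, 0.824, -0.0]
wrist_force: [-3.2, -3.7, 3.6]
width: 0.368
```

```bash
python3 goal.py 589.4 -24.9 152.6 111
```

```text
t 4.45 pos [588.7 -25.2 152.9] psi 110.95 q6 -25.7 F [-3.2 -3.7  3.6] M [-0.6   0.54  0.14] w 0.368
d cm [0.01 0.07 0.03] w [-0.03 -0.   -0.05]
```

Emit:
send_rows(deltas=[{"tx": 0.0, "ty": 0.0, "tz": 0.0, "wx": 0.0, "wy": 0.0, "wz": 3.0}, {"tx": 0.0, "ty": 0.0, "tz": 0.0, "wx": 0.0, "wy": 0.0, "wz": 9.0}, {"tx": 0.0, "ty": 0.0, "tz": 0.0, "wx": 0.0, "wy": 0.0, "wz": 16.0}, {"tx": 0.0, "ty": 0.0, "tz": 0.0, "wx": 0.0, "wy": 0.0, "wz": 24.0}, {"tx": 0.0, "ty": 0.0, "tz": 0.0, "wx": 0.0, "wy": 0.0, "wz": 32.0}, {"tx": 0.0, "ty": 0.0, "tz": 0.0, "wx": 0.0, "wy": 0.0, "wz": 37.0}, {"tx": 0.0, "ty": 0.0, "tz": 0.0, "wx": 0.0, "wy": 0.0, "wz": 40.0}, {"tx": 0.0, "ty": 0.0, "tz": 0.0, "wx": 0.0, "wy": 0.0, "wz": 40.0}], grip_force=40)

```text
t: 5.25
tool_pos: [588.0, -25.2, 152.8]
eef_rot: [-0.001, 0.815, 0.579, -0.001]
wrist_force: [-8.6, -3.0, 7.7]
width: 0.363
```

```bash
cat > track.py <<'E'
import sys
from h import *
def edge(f):
    g=cv2.cvtColor(f,cv2.COLOR_BGR2GRAY).astype(float)
    out=[]
    for c in range(300,309):
        col=g[270:296,c]; i=[k for k in range(len(col)-1) if col[k]<120<=col[k+1]]
        if i: k=i[-1]; out.append(270+k+(120-col[k])/(col[k+1]-col[k]))
    return np.round(np.median(out),2), np.round(np.mean(out),2), len(out)
if __name__=='__main__':
    from goal import goal
    if len(sys.argv)>1:
        f=grab_frame('scene');cv2.imwrite('pics/%s.png'%sys.argv[1],f);print(edge(f))
        goal(589.4,-24.9,152.6,np.radians(111))
    else:
        for n in('scene0','s1','s2'): print(edge(cv2.imread('pics/%s.png'%n)))
E
python3 track.py; python3 track.py a1
python3 - <<'E'
import cv2
f=cv2.imread('pics/a1.png');cv2.imwrite('pics/a1c.png',cv2.resize(f[160:320,220:380],None,fx=3.7,fy=3.7,interpolation=cv2.INTER_CUBIC))
E
```

```text
(np.float64(283.04), np.float64(283.0), 9)
(np.float64(283.05), np.float64(283.0), 9)
(np.float64(283.05), np.float64(283.0), 9)
(np.float64(283.73), np.float64(283.71), 9)
t 5.3 pos [588.  -25.3 152.9] psi 70.9 q6 14.4 F [-10.8  -4.    7.7] M [-0.75  1.53 -0.13] w 0.364
d cm [0.08 0.12 0.03] w [ -0.13   0.   -40.1 ]
```

View pics/a1c.png

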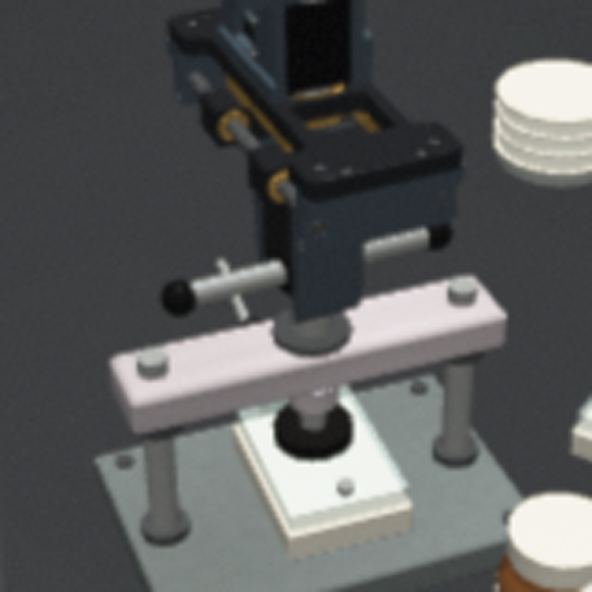

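The foot edge moved 0.70 px for 40°, which is exactly as predicted, so there is no slip. Continuing.

Emit:
send_rows(deltas=[{"tx": 0.0, "ty": -0.1, "tz": -0.04, "wx": 0.0, "wy": 0.0, "wz": 4.0}, {"tx": 0.0, "ty": -0.1, "tz": -0.04, "wx": 0.0, "wy": 0.0, "wz": 12.0}, {"tx": 0.0, "ty": -0.1, "tz": -0.04, "wx": 0.0, "wy": 0.0, "wz": 20.0}, {"tx": 0.0, "ty": -0.1, "tz": -0.04, "wx": 0.0, "wy": 0.0, "wz": 28.0}, {"tx": 0.0, "ty": -0.1, "tz": -0.04, "wx": 0.0, "wy": 0.0, "wz": 36.0}, {"tx": 0.0, "ty": -0.1, "tz": -0.04, "wx": 0.0, "wy": 0.0, "wz": 43.0}, {"tx": 0.0, "ty": -0.1, "tz": -0.04, "wx": 0.0, "wy": 0.0, "wz": 48.0}, {"tx": 0.0, "ty": -0.1, "tz": -0.04, "wx": 0.0, "wy": 0.0, "wz": 50.0}])

```text
t: 6.1
tool_pos: [587.4, -24.6, 152.9]
eef_rot: [-0.0, 0.984, 0.18, -0.001]
wrist_force: [-5.1, -1.1, 0.3]
width: 0.361
```

```bash
python3 track.py a2
```

```text
(np.float64(284.65), np.float64(284.61), 9)
t 6.15 pos [587.4 -24.7 152.9] psi 20.71 q6 64.6 F [-5.4 -2.1 -0.1] M [-0.18  0.88  0.02] w 0.367
d cm [0.18 0.09 0.03] w [-9.000e-02  2.000e-02 -9.029e+01]
```

Emit:
send_rows(deltas=[{"tx": -0.04, "ty": 0.0, "tz": 0.0, "wx": 0.0, "wy": 0.0, "wz": 4.0}, {"tx": -0.04, "ty": 0.0, "tz": 0.0, "wx": 0.0, "wy": 0.0, "wz": 12.0}, {"tx": -0.04, "ty": 0.0, "tz": 0.0, "wx": 0.0, "wy": 0.0, "wz": 20.0}, {"tx": -0.04, "ty": 0.0, "tz": 0.0, "wx": 0.0, "wy": 0.0, "wz": 28.0}, {"tx": -0.04, "ty": 0.0, "tz": 0.0, "wx": 0.0, "wy": 0.0, "wz": 36.0}, {"tx": -0.04, "ty": 0.0, "tz": 0.0, "wx": 0.0, "wy": 0.0, "wz": 43.0}, {"tx": -0.04, "ty": 0.0, "tz": 0.0, "wx": 0.0, "wy": 0.0, "wz": 48.0}, {"tx": -0.04, "ty": 0.0, "tz": 0.0, "wx": 0.0, "wy": 0.0, "wz": 50.0}])

```text
t: 6.95
tool_pos: [587.4, -23.8, 152.9]
eef_rot: [-0.001, 0.968, -0.252, -0.001]
wrist_force: [-1.8, 9.1, -2.1]
width: 0.359
```

```bash
python3 track.py a3
```

```text
(np.float64(285.56), np.float64(285.49), 9)
t 7.0 pos [587.4 -23.8 153. ] psi -29.27 q6 114.6 F [-1.5  9.1 -2. ] M [ 1.56  0.31 -0.02] w 0.362
d cm [ 0.23 -0.    0.04] w [-1.3000e-01 -5.0000e-02 -1.4027e+02]
```

Emit:
send_rows(deltas=[{"tx": 0.0, "ty": 0.0, "tz": 0.0, "wx": 0.0, "wy": 0.0, "wz": 4.0}, {"tx": 0.0, "ty": 0.0, "tz": 0.0, "wx": 0.0, "wy": 0.0, "wz": 12.0}, {"tx": 0.0, "ty": 0.0, "tz": 0.0, "wx": 0.0, "wy": 0.0, "wz": 20.0}, {"tx": 0.0, "ty": 0.0, "tz": 0.0, "wx": 0.0, "wy": 0.0, "wz": 28.0}, {"tx": 0.0, "ty": 0.0, "tz": 0.0, "wx": 0.0, "wy": 0.0, "wz": 36.0}, {"tx": 0.0, "ty": 0.0, "tz": 0.0, "wx": 0.0, "wy": 0.0, "wz": 43.0}, {"tx": 0.0, "ty": 0.0, "tz": 0.0, "wx": 0.0, "wy": 0.0, "wz": 48.0}, {"tx": 0.0, "ty": 0.0, "tz": 0.0, "wx": 0.0, "wy": 0.0, "wz": 50.0}])

```text
t: 7.8
tool_pos: [588.1, -23.3, 153.0]
eef_rot: [-0.001, 0.77, -0.638, -0.0]
wrist_force: [3.7, 14.7, -7.5]
width: 0.365
```

```bash
python3 track.py a4
```

```text
(np.float64(286.4), np.float64(286.36), 9)
t 7.85 pos [588.1 -23.3 153. ] psi -79.29 q6 164.6 F [ 4.9 15.  -7.1] M [ 2.66 -0.71  0.04] w 0.36
d cm [ 0.18 -0.1   0.04] w [1.8000e-01 1.4000e-01 1.6971e+02]
```

The edge is still linear at 0.0177 px/deg, so there is no contact after 190°. I'll turn a little more, then re-grip.

Emit:
send_rows(deltas=[{"tx": 0.0, "ty": 0.0, "tz": 0.0, "wx": 0.0, "wy": 0.0, "wz": 4.0}, {"tx": 0.0, "ty": 0.0, "tz": 0.0, "wx": 0.0, "wy": 0.0, "wz": 8.0}, {"tx": 0.0, "ty": 0.0, "tz": 0.0, "wx": 0.0, "wy": 0.0, "wz": 8.0}])

```text
t: 8.15
tool_pos: [588.2, -23.3, 153.0]
eef_rot: [-0.001, 0.724, -0.69, -0.0]
wrist_force: [5.4, 14.9, -6.9]
width: 0.363
```

Emit:
send_rows(deltas=[{"tx": 0.0, "ty": 0.0, "tz": 0.0, "wx": 0.0, "wy": 0.0, "wz": 0.0}, {"tx": 0.0, "ty": 0.0, "tz": 0.0, "wx": 0.0, "wy": 0.0, "wz": 0.0}, {"tx": 0.0, "ty": 0.0, "tz": 0.0, "wx": 0.0, "wy": 0.0, "wz": 0.0}, {"tx": 0.0, "ty": 0.0, "tz": 0.0, "wx": 0.0, "wy": 0.0, "wz": 0.0}, {"tx": 0.0, "ty": 0.0, "tz": 0.0, "wx": 0.0, "wy": 0.0, "wz": 0.0}, {"tx": 0.0, "ty": 0.0, "tz": 0.0, "wx": 0.0, "wy": 0.0, "wz": 0.0}], jaw=9.0)

```text
t: 8.75
tool_pos: [587.7, -25.0, 153.4]
eef_rot: [-0.0, 0.725, -0.689, 0.0]
wrist_force: [-0.6, -0.0, -0.1]
width: 0.859
```

```bash
python3 track.py a5
```

```text
(np.float64(286.55), np.float64(286.5), 9)
t 8.8 pos [587.7 -25.  153.4] psi -87.06 q6 172.4 F [0.1 0.2 0.1] M [ 0.09 -0.02  0.02] w 0.901
d cm [-0.   -0.17  0.08] w [ -0.     0.   161.94]
```

Emit:
send_rows(deltas=[{"tx": -0.15, "ty": -0.07, "tz": -2.0, "wx": 0.0, "wy": 0.0, "wz": 0.0}, {"tx": -0.15, "ty": -0.07, "tz": -4.5, "wx": 0.0, "wy": 0.0, "wz": 0.0}, {"tx": -0.15, "ty": -0.07, "tz": -5.0, "wx": 0.0, "wy": 0.0, "wz": -6.0}, {"tx": -0.15, "ty": -0.07, "tz": -5.0, "wx": 0.0, "wy": 0.0, "wz": -14.0}, {"tx": -0.15, "ty": -0.07, "tz": -5.0, "wx": 0.0, "wy": 0.0, "wz": -22.0}, {"tx": -0.15, "ty": -0.07, "tz": -5.0, "wx": 0.0, "wy": 0.0, "wz": -30.0}, {"tx": -0.15, "ty": -0.07, "tz": -5.0, "wx": 0.0, "wy": 0.0, "wz": -38.0}, {"tx": -0.15, "ty": -0.07, "tz": -5.0, "wx": 0.0, "wy": 0.0, "wz": -46.0}], jaw=9.0)

```text
t: 9.6
tool_pos: [588.3, -23.5, 203.4]
eef_rot: [-0.0, 0.937, -0.348, 0.0]
wrist_force: [0.1, -0.2, 0.3]
width: 0.991
```

Emit:
send_rows(deltas=[{"tx": 0.0, "ty": 0.0, "tz": 0.0, "wx": 0.0, "wy": 0.0, "wz": -8.0}, {"tx": 0.0, "ty": 0.0, "tz": 0.0, "wx": 0.0, "wy": 0.0, "wz": -16.0}, {"tx": 0.0, "ty": 0.0, "tz": 0.0, "wx": 0.0, "wy": 0.0, "wz": -24.0}, {"tx": 0.0, "ty": 0.0, "tz": 0.0, "wx": 0.0, "wy": 0.0, "wz": -32.0}, {"tx": 0.0, "ty": 0.0, "tz": 0.0, "wx": 0.0, "wy": 0.0, "wz": -40.0}, {"tx": 0.0, "ty": 0.0, "tz": 0.0, "wx": 0.0, "wy": 0.0, "wz": -48.0}, {"tx": 0.0, "ty": 0.0, "tz": 0.0, "wx": 0.0, "wy": 0.0, "wz": -56.0}, {"tx": 0.0, "ty": 0.0, "tz": 0.0, "wx": 0.0, "wy": 0.0, "wz": -64.0}])

```text
t: 10.4
tool_pos: [588.3, -23.5, 203.4]
eef_rot: [0.0, 0.979, 0.202, 0.0]
wrist_force: [-0.4, 0.6, -1.1]
width: 0.983
```

Emit:
send_rows(deltas=[{"tx": 0.0, "ty": 0.0, "tz": 0.0, "wx": 0.0, "wy": 0.0, "wz": -8.0}, {"tx": 0.0, "ty": 0.0, "tz": 0.0, "wx": 0.0, "wy": 0.0, "wz": -16.0}, {"tx": 0.0, "ty": 0.0, "tz": 0.0, "wx": 0.0, "wy": 0.0, "wz": -24.0}, {"tx": 0.0, "ty": 0.0, "tz": 0.0, "wx": 0.0, "wy": 0.0, "wz": -32.0}, {"tx": 0.0, "ty": 0.0, "tz": 0.0, "wx": 0.0, "wy": 0.0, "wz": -40.0}, {"tx": 0.0, "ty": 0.0, "tz": 0.0, "wx": 0.0, "wy": 0.0, "wz": -48.0}, {"tx": 0.0, "ty": 0.0, "tz": 0.0, "wx": 0.0, "wy": 0.0, "wz": -56.0}, {"tx": 0.0, "ty": 0.0, "tz": 0.0, "wx": 0.0, "wy": 0.0, "wz": -64.0}])

```text
t: 11.2
tool_pos: [588.3, -23.4, 203.4]
eef_rot: [0.0, 0.724, 0.69, 0.0]
wrist_force: [0.0, -0.0, 0.1]
width: 0.988
```

Emit:
send_rows(deltas=[{"tx": 0.0, "ty": 0.0, "tz": 0.0, "wx": 0.0, "wy": 0.0, "wz": -8.0}, {"tx": 0.0, "ty": 0.0, "tz": 0.0, "wx": 0.0, "wy": 0.0, "wz": -16.0}, {"tx": 0.0, "ty": 0.0, "tz": 0.0, "wx": 0.0, "wy": 0.0, "wz": -24.0}, {"tx": 0.0, "ty": 0.0, "tz": 0.0, "wx": 0.0, "wy": 0.0, "wz": -32.0}, {"tx": 0.0, "ty": 0.0, "tz": 0.0, "wx": 0.0, "wy": 0.0, "wz": -40.0}, {"tx": 0.0, "ty": 0.0, "tz": 0.0, "wx": 0.0, "wy": 0.0, "wz": -48.0}, {"tx": 0.0, "ty": 0.0, "tz": 0.0, "wx": 0.0, "wy": 0.0, "wz": -56.0}, {"tx": 0.0, "ty": 0.0, "tz": 0.0, "wx": 0.0, "wy": 0.0, "wz": -64.0}])

```text
t: 12.0
tool_pos: [588.2, -23.5, 203.3]
eef_rot: [0.0, 0.248, 0.969, -0.0]
wrist_force: [-0.3, -0.7, 0.2]
width: 0.989
```

Emit:
send_rows(deltas=[{"tx": 0.0, "ty": 0.0, "tz": 0.0, "wx": 0.0, "wy": 0.0, "wz": -8.0}, {"tx": 0.0, "ty": 0.0, "tz": 0.0, "wx": 0.0, "wy": 0.0, "wz": -16.0}, {"tx": 0.0, "ty": 0.0, "tz": 0.0, "wx": 0.0, "wy": 0.0, "wz": -24.0}, {"tx": 0.0, "ty": 0.0, "tz": 0.0, "wx": 0.0, "wy": 0.0, "wz": -32.0}, {"tx": 0.0, "ty": 0.0, "tz": 0.0, "wx": 0.0, "wy": 0.0, "wz": -40.0}, {"tx": 0.0, "ty": 0.0, "tz": 0.0, "wx": 0.0, "wy": 0.0, "wz": -48.0}, {"tx": 0.0, "ty": 0.0, "tz": 0.0, "wx": 0.0, "wy": 0.0, "wz": -56.0}, {"tx": 0.0, "ty": 0.0, "tz": 0.0, "wx": 0.0, "wy": 0.0, "wz": -64.0}])

```text
t: 12.8
tool_pos: [588.3, -23.5, 203.4]
eef_rot: [0.0, -0.303, 0.953, -0.0]
wrist_force: [-0.4, 0.5, 0.5]
width: 0.982
```

```bash
python3 track.py a6
```

```text
(np.float64(286.55), np.float64(286.5), 9)
t 12.85 pos [588.3 -23.5 203.4] psi -144.23 q6 -130.3 F [-0.6  0.2 -0.8] M [ 0.17 -0.13  0.02] w 0.989
d cm [-0.01 -0.18  5.08] w [0.0000e+00 1.0000e-02 1.0477e+02]
```

Emit:
send_rows(deltas=[{"tx": 0.0, "ty": 0.0, "tz": 0.0, "wx": 0.0, "wy": 0.0, "wz": -8.0}, {"tx": 0.0, "ty": 0.0, "tz": 0.0, "wx": 0.0, "wy": 0.0, "wz": -16.0}, {"tx": 0.0, "ty": 0.0, "tz": 0.0, "wx": 0.0, "wy": 0.0, "wz": -24.0}, {"tx": 0.0, "ty": 0.0, "tz": 0.0, "wx": 0.0, "wy": 0.0, "wz": -32.0}, {"tx": 0.0, "ty": 0.0, "tz": 0.0, "wx": 0.0, "wy": 0.0, "wz": -38.0}, {"tx": 0.0, "ty": 0.0, "tz": 0.0, "wx": 0.0, "wy": 0.0, "wz": -42.0}, {"tx": 0.0, "ty": 0.0, "tz": 0.0, "wx": 0.0, "wy": 0.0, "wz": -42.0}])

```text
t: 13.55
tool_pos: [588.3, -23.4, 203.3]
eef_rot: [-0.0, -0.622, 0.783, 0.0]
wrist_force: [0.5, 0.1, -0.4]
width: 0.988
```

```bash
python3 goal.py 588.3 -23.5 153 -102
python3 - <<'E'
from h import *
cv2.imwrite('pics/w2.png',grab_frame('wrist'))
E
```

```text
t 13.55 pos [588.3 -23.4 203.3] psi -103.14 q6 -171.4 F [ 0.5  0.1 -0.4] M [ 0.15 -0.02 -0.01] w 0.988
d cm [ 0.   -0.01  5.03] w [ 0.   -0.   -1.14]
```

View pics/w2.png

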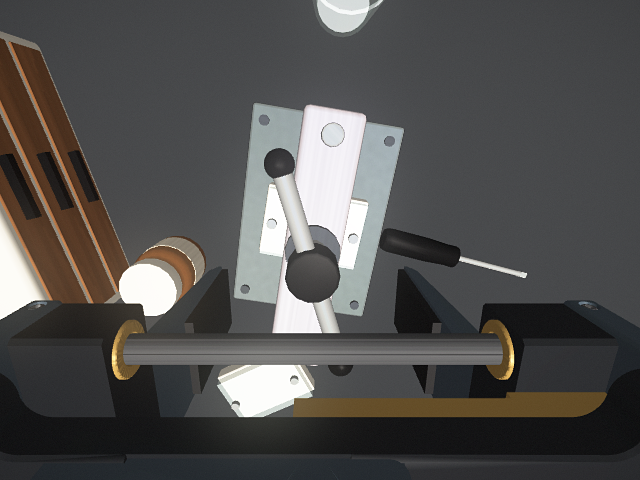

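The hub is at (312,274), centred between the fingers, and the bar is about 16° off as planned. Descending and gripping.

Emit:
send_rows(deltas=[{"tx": 0.0, "ty": 0.0, "tz": 2.0, "wx": 0.0, "wy": 0.0, "wz": 0.0}, {"tx": 0.0, "ty": 0.0, "tz": 4.0, "wx": 0.0, "wy": 0.0, "wz": 0.0}, {"tx": 0.0, "ty": 0.0, "tz": 5.0, "wx": 0.0, "wy": 0.0, "wz": 0.0}, {"tx": 0.0, "ty": 0.0, "tz": 5.0, "wx": 0.0, "wy": 0.0, "wz": 0.0}])

```text
t: 14.0
tool_pos: [587.5, -23.4, 152.1]
eef_rot: [-0.001, -0.621, 0.784, 0.001]
wrist_force: [0.5, 0.8, -0.4]
width: 0.985
```

Emit:
send_rows(deltas=[{"tx": 0.0, "ty": 0.0, "tz": 0.0, "wx": 0.0, "wy": 0.0, "wz": 0.0}, {"tx": 0.0, "ty": 0.0, "tz": 0.0, "wx": 0.0, "wy": 0.0, "wz": 0.0}, {"tx": 0.0, "ty": 0.0, "tz": 0.0, "wx": 0.0, "wy": 0.0, "wz": 0.0}, {"tx": 0.0, "ty": 0.0, "tz": 0.0, "wx": 0.0, "wy": 0.0, "wz": 0.0}, {"tx": 0.0, "ty": 0.0, "tz": 0.0, "wx": 0.0, "wy": 0.0, "wz": 0.0}, {"tx": 0.0, "ty": 0.0, "tz": 0.0, "wx": 0.0, "wy": 0.0, "wz": 0.0}, {"tx": 0.0, "ty": 0.0, "tz": 0.0, "wx": 0.0, "wy": 0.0, "wz": 0.0}, {"tx": 0.0, "ty": 0.0, "tz": 0.0, "wx": 0.0, "wy": 0.0, "wz": 0.0}], jaw=2.5)

```text
t: 14.8
tool_pos: [588.5, -23.4, 153.4]
eef_rot: [0.0, -0.622, 0.783, -0.0]
wrist_force: [2.8, -0.8, -0.7]
width: 0.364
```

Emit:
send_rows(deltas=[{"tx": 0.0, "ty": 0.0, "tz": 0.0, "wx": 0.0, "wy": 0.0, "wz": 0.0}, {"tx": 0.0, "ty": 0.0, "tz": 0.0, "wx": 0.0, "wy": 0.0, "wz": 0.0}, {"tx": 0.0, "ty": 0.0, "tz": 0.0, "wx": 0.0, "wy": 0.0, "wz": 0.0}, {"tx": 0.0, "ty": 0.0, "tz": 0.0, "wx": 0.0, "wy": 0.0, "wz": 0.0}])

```text
t: 15.2
tool_pos: [588.4, -23.5, 153.4]
eef_rot: [0.0, -0.622, 0.783, -0.0]
wrist_force: [4.0, -1.0, -0.7]
width: 0.364
```

```bash
python3 track.py b0
```

```text
(np.float64(286.56), np.float64(286.5), 9)
t 15.25 pos [588.5 -23.4 153.4] psi -103.06 q6 -171.5 F [ 2.5 -0.3 -2.6] M [-0.05 -0.64  0.04] w 0.362
d cm [ 0.12 -0.12  0.08] w [-1.0000e-02  3.0000e-02  1.4594e+02]
```

Gripped well centred, with low force. Turning again.

Emit:
send_rows(deltas=[{"tx": 0.0, "ty": 0.0, "tz": 0.0, "wx": 0.0, "wy": 0.0, "wz": 4.0}, {"tx": 0.0, "ty": 0.0, "tz": 0.0, "wx": 0.0, "wy": 0.0, "wz": 12.0}, {"tx": 0.0, "ty": 0.0, "tz": 0.0, "wx": 0.0, "wy": 0.0, "wz": 20.0}, {"tx": 0.0, "ty": 0.0, "tz": 0.0, "wx": 0.0, "wy": 0.0, "wz": 28.0}, {"tx": 0.0, "ty": 0.0, "tz": 0.0, "wx": 0.0, "wy": 0.0, "wz": 36.0}, {"tx": 0.0, "ty": 0.0, "tz": 0.0, "wx": 0.0, "wy": 0.0, "wz": 43.0}, {"tx": 0.0, "ty": 0.0, "tz": 0.0, "wx": 0.0, "wy": 0.0, "wz": 48.0}, {"tx": 0.0, "ty": 0.0, "tz": 0.0, "wx": 0.0, "wy": 0.0, "wz": 50.0}])

```text
t: 16.05
tool_pos: [589.0, -23.8, 153.4]
eef_rot: [0.001, -0.231, 0.973, -0.001]
wrist_force: [8.1, -4.2, -6.5]
width: 0.362
```

```bash
python3 track.py b1
```

```text
(np.float64(286.97), np.float64(286.95), 9)
t 16.1 pos [589.  -23.8 153.4] psi -153.29 q6 -121.3 F [ 7.8 -5.  -5.7] M [-0.65 -1.44  0.07] w 0.359
d cm [ 0.01 -0.11  0.08] w [-0.    0.12 95.71]
```

Emit:
send_rows(deltas=[{"tx": 0.0, "ty": 0.0, "tz": 0.0, "wx": 0.0, "wy": 0.0, "wz": 4.0}, {"tx": 0.0, "ty": 0.0, "tz": 0.0, "wx": 0.0, "wy": 0.0, "wz": 12.0}, {"tx": 0.0, "ty": 0.0, "tz": 0.0, "wx": 0.0, "wy": 0.0, "wz": 19.0}, {"tx": 0.0, "ty": 0.0, "tz": 0.0, "wx": 0.0, "wy": 0.0, "wz": 24.0}, {"tx": 0.0, "ty": 0.0, "tz": 0.0, "wx": 0.0, "wy": 0.0, "wz": 25.0}])

```text
t: 16.6
tool_pos: [589.1, -24.2, 153.4]
eef_rot: [0.001, -0.015, 1.0, -0.001]
wrist_force: [8.7, -8.4, -6.8]
width: 0.363
```

```bash
python3 track.py b2
```

```text
(np.float64(286.98), np.float64(286.95), 9)
t 16.65 pos [589.1 -24.1 153.4] psi -178.18 q6 -96.4 F [ 7.8 -7.5 -6.6] M [-1.18 -1.54  0.03] w 0.362
d cm [-0.03 -0.08  0.08] w [ 0.    0.14 70.82]
```

Emit:
send_rows(deltas=[{"tx": 0.0, "ty": 0.0, "tz": 0.0, "wx": 0.0, "wy": 0.0, "wz": 4.0}, {"tx": 0.0, "ty": 0.0, "tz": 0.0, "wx": 0.0, "wy": 0.0, "wz": 12.0}, {"tx": 0.0, "ty": 0.0, "tz": 0.0, "wx": 0.0, "wy": 0.0, "wz": 19.0}, {"tx": 0.0, "ty": 0.0, "tz": 0.0, "wx": 0.0, "wy": 0.0, "wz": 24.0}, {"tx": 0.0, "ty": 0.0, "tz": 0.0, "wx": 0.0, "wy": 0.0, "wz": 25.0}])

```text
t: 17.15
tool_pos: [589.1, -24.5, 153.5]
eef_rot: [0.001, 0.201, 0.98, -0.001]
wrist_force: [7.8, -11.2, -5.9]
width: 0.36
```

```bash
python3 track.py b3
```

```text
(np.float64(286.99), np.float64(286.95), 9)
t 17.2 pos [589.  -24.4 153.4] psi 156.82 q6 -71.4 F [  7.  -10.7  -6.4] M [-1.88 -1.43  0.06] w 0.363
d cm [-0.05 -0.03  0.08] w [1.000e-02 1.400e-01 4.582e+01]
```

The edge stopped at 286.98, which implies touch at about 222° of total turning. I need to rule out slip, so I'll look at the bar.

Run:
```python
import cv2,numpy as np
L=[cv2.resize(cv2.imread(f'pics/{n}.png')[165:325,225:385],None,fx=2.5,fy=2.5,interpolation=cv2.INTER_CUBIC) for n in('b0','b3')]
cv2.imwrite('pics/bb.png',np.hstack(L))
```

```text
(no output)
```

View pics/bb.png

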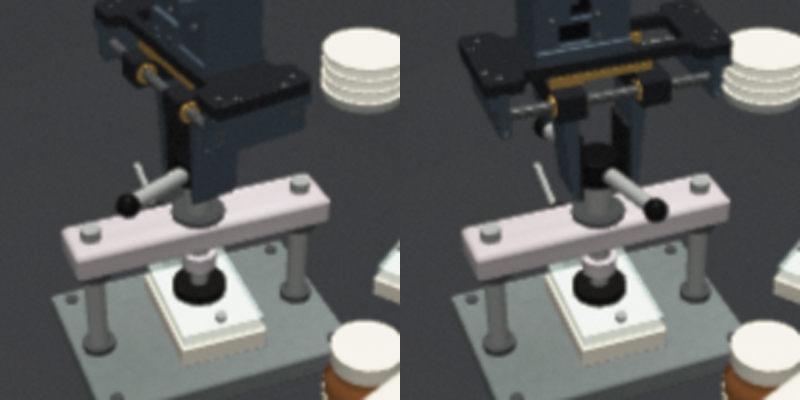

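Run:
```python
from h import *
cv2.imwrite('pics/t3.png',cv2.resize(grab_frame('top')[165:295,280:425],None,fx=4.5,fy=4.5,interpolation=cv2.INTER_CUBIC))
cv2.imwrite('pics/w3.png',grab_frame('wrist'))
```

```text
(no output)
```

View pics/t3.png

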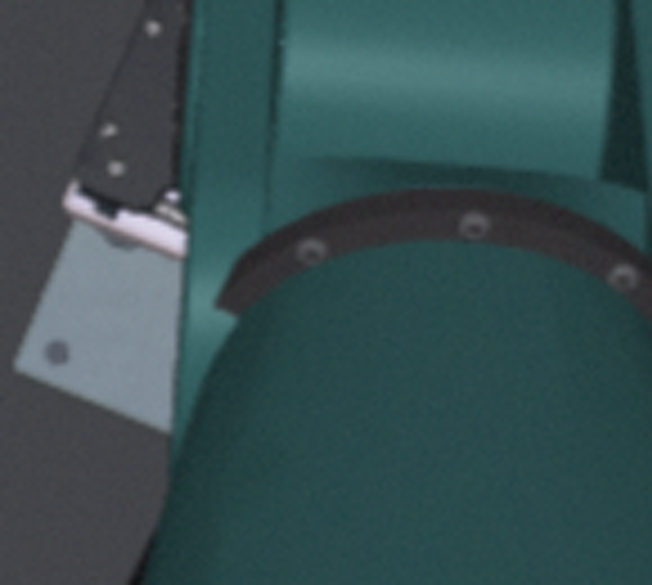

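View pics/w3.png

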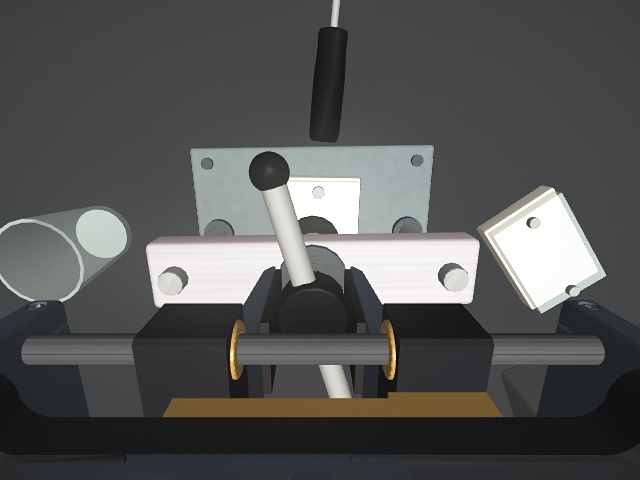

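The bar is still about 16° off the tool in the wrist view (ball at (268,170)), so nothing slipped. The foot really is resting on the cell, and has been since about 222°. I'm now at 298°, or 76° past touch, so about 104° remains.

Emit:
send_rows(deltas=[{"tx": -0.07, "ty": -0.05, "tz": 0.0, "wx": 0.0, "wy": 0.0, "wz": 4.0}, {"tx": -0.07, "ty": -0.05, "tz": 0.0, "wx": 0.0, "wy": 0.0, "wz": 12.0}, {"tx": -0.07, "ty": -0.05, "tz": 0.0, "wx": 0.0, "wy": 0.0, "wz": 20.0}, {"tx": -0.07, "ty": -0.05, "tz": 0.0, "wx": 0.0, "wy": 0.0, "wz": 28.0}, {"tx": -0.07, "ty": -0.05, "tz": 0.0, "wx": 0.0, "wy": 0.0, "wz": 36.0}, {"tx": -0.07, "ty": -0.05, "tz": 0.0, "wx": 0.0, "wy": 0.0, "wz": 44.0}, {"tx": -0.07, "ty": -0.05, "tz": 0.0, "wx": 0.0, "wy": 0.0, "wz": 50.0}, {"tx": -0.07, "ty": -0.05, "tz": 0.0, "wx": 0.0, "wy": 0.0, "wz": 52.0}])

```text
t: 18.1
tool_pos: [588.5, -24.9, 153.3]
eef_rot: [0.0, 0.611, 0.792, -0.001]
wrist_force: [0.2, -9.6, 0.1]
width: 0.362
```

```bash
python3 track.py b4
```

```text
(np.float64(286.98), np.float64(286.95), 9)
t 18.15 pos [588.5 -24.9 153.3] psi 104.71 q6 -19.3 F [ 0.2 -9.5 -0.1] M [-1.55 -0.21  0.04] w 0.367
d cm [-0.02  0.09  0.07] w [-0.05  0.06 -6.29]
```

Emit:
send_rows(deltas=[{"tx": 0.0, "ty": 0.0, "tz": 0.0, "wx": 0.0, "wy": 0.0, "wz": 4.0}, {"tx": 0.0, "ty": 0.0, "tz": 0.0, "wx": 0.0, "wy": 0.0, "wz": 12.0}, {"tx": 0.0, "ty": 0.0, "tz": 0.0, "wx": 0.0, "wy": 0.0, "wz": 20.0}, {"tx": 0.0, "ty": 0.0, "tz": 0.0, "wx": 0.0, "wy": 0.0, "wz": 28.0}, {"tx": 0.0, "ty": 0.0, "tz": 0.0, "wx": 0.0, "wy": 0.0, "wz": 36.0}, {"tx": 0.0, "ty": 0.0, "tz": 0.0, "wx": 0.0, "wy": 0.0, "wz": 44.0}, {"tx": 0.0, "ty": 0.0, "tz": 0.0, "wx": 0.0, "wy": 0.0, "wz": 50.0}, {"tx": 0.0, "ty": 0.0, "tz": 0.0, "wx": 0.0, "wy": 0.0, "wz": 52.0}])

```text
t: 18.95
tool_pos: [587.9, -24.9, 153.3]
eef_rot: [0.0, 0.896, 0.444, -0.001]
wrist_force: [-5.5, -6.9, 5.0]
width: 0.364
```

```bash
python3 track.py b5
python3 - <<'E'
from h import *
cv2.imwrite('pics/w4.png',grab_frame('wrist'))
E
```

```text
(np.float64(286.98), np.float64(286.95), 9)
t 19.0 pos [587.9 -24.8 153.3] psi 52.72 q6 32.7 F [-5.  -8.1  4.3] M [-1.42  0.77  0.1 ] w 0.362
d cm [0.08 0.12 0.07] w [ -0.1    0.08 -58.28]
```

View pics/w4.png

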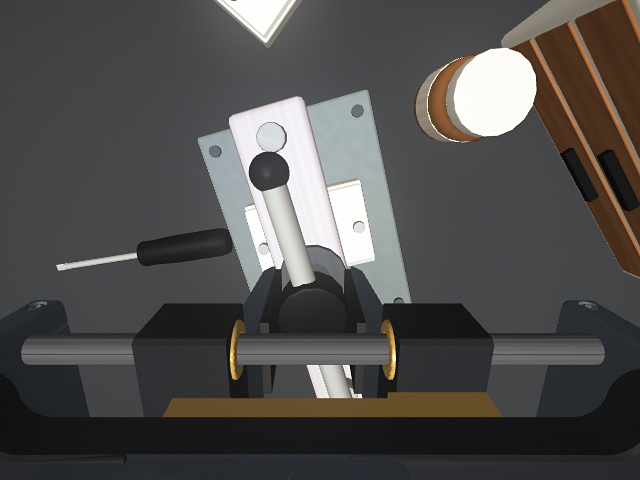

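The ball is still at (268,170), so no slip, and the bar is 180° past touch. Releasing and backing off upward.

Emit:
send_rows(deltas=[{"tx": 0.0, "ty": 0.0, "tz": 0.0, "wx": 0.0, "wy": 0.0, "wz": 0.0}, {"tx": 0.0, "ty": 0.0, "tz": 0.0, "wx": 0.0, "wy": 0.0, "wz": 0.0}, {"tx": 0.0, "ty": 0.0, "tz": 0.0, "wx": 0.0, "wy": 0.0, "wz": 0.0}, {"tx": 0.0, "ty": 0.0, "tz": 0.0, "wx": 0.0, "wy": 0.0, "wz": 0.0}, {"tx": 0.0, "ty": 0.0, "tz": 0.0, "wx": 0.0, "wy": 0.0, "wz": 0.0}, {"tx": 0.0, "ty": 0.0, "tz": 0.0, "wx": 0.0, "wy": 0.0, "wz": 0.0}, {"tx": 0.0, "ty": 0.0, "tz": 0.0, "wx": 0.0, "wy": 0.0, "wz": 0.0}], jaw=9.0)

```text
t: 19.75
tool_pos: [588.7, -24.1, 153.3]
eef_rot: [-0.0, 0.895, 0.446, -0.0]
wrist_force: [-0.6, 0.1, -0.2]
width: 0.948
```

Emit:
send_rows(deltas=[{"tx": 0.0, "ty": 0.0, "tz": -2.0, "wx": 0.0, "wy": 0.0, "wz": 0.0}, {"tx": 0.0, "ty": 0.0, "tz": -5.0, "wx": 0.0, "wy": 0.0, "wz": 0.0}, {"tx": 0.0, "ty": 0.0, "tz": -8.0, "wx": 0.0, "wy": 0.0, "wz": 0.0}, {"tx": 0.0, "ty": 0.0, "tz": -10.5, "wx": 0.0, "wy": 0.0, "wz": 0.0}, {"tx": 0.0, "ty": 0.0, "tz": -12.0, "wx": 0.0, "wy": 0.0, "wz": 0.0}, {"tx": 0.0, "ty": 0.0, "tz": -12.0, "wx": 0.0, "wy": 0.0, "wz": 0.0}])

```text
t: 20.35
tool_pos: [589.6, -24.2, 275.1]
eef_rot: [0.001, 0.895, 0.446, 0.001]
wrist_force: [0.1, 0.1, -0.5]
width: 0.984
```

```bash
python3 track.py c0
python3 - <<'E'
from h import *
from scipy.optimize import least_squares
W=cam('wrist');f=grab_frame('wrist');cv2.imwrite('pics/w5.png',f)
for a in (111-402,):
  b=np.radians(a)
  print([np.round(proj(W,[588.6+s*np.cos(b),-24+s*np.sin(b),171.6])[0],1) for s in(70,-70)])
a=cv2.imread('pics/scene0.png');c=cv2.imread('pics/c0.png')
cv2.imwrite('pics/cmp.png',np.hstack([cv2.resize(v[190:340,225:385],None,fx=2.5,fy=2.5,interpolation=cv2.INTER_CUBIC) for v in(a,c)]))
E
```

```text
(np.float64(286.97), np.float64(286.95), 9)
t 20.4 pos [588.9 -24.2 273.5] psi 52.94 q6 32.4 F [0.3 0.2 0. ] M [-0.08 -0.04  0.01] w 0.987
d cm [-0.03  0.07 12.09] w [  0.06  -0.   -58.06]
[array([287.4, 158.1]), array([334.4, 315. ])]
```

View pics/w5.png

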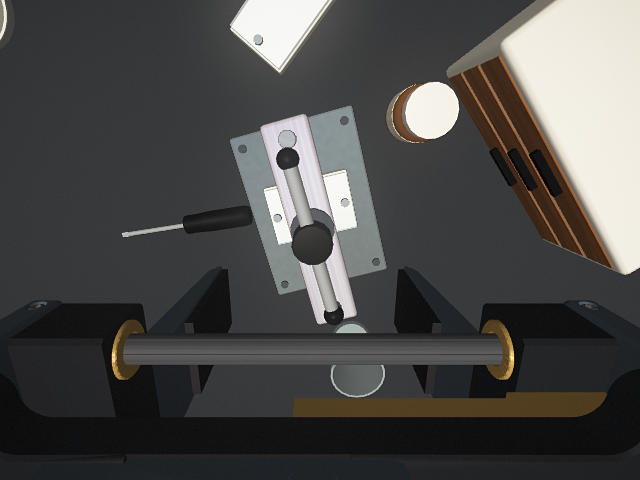

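View pics/cmp.png

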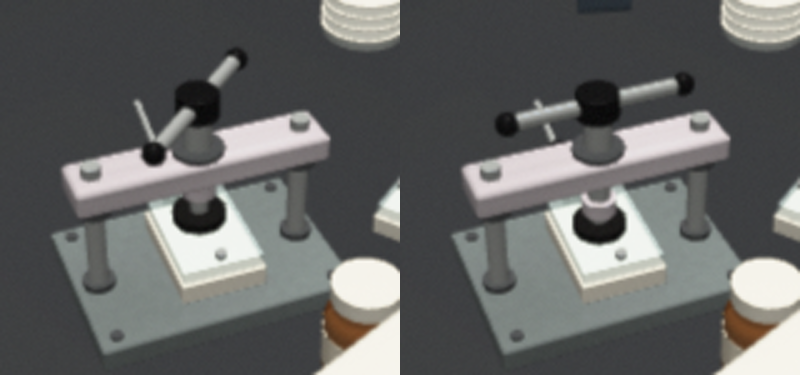

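The bar balls are at (288,158) and (334,316). The prediction for a 402° total turn was (287,158) and (334,315), so they agree. In the before/after pair the cell, jar and base look unmoved and the foot sits on the cell.

```bash
python3 -c "
from station import *
print(sign_off())"
```

```text
the job is handed in; nothing more can be done
None
```

I clamped the flow cell at half a turn past touching and handed the job in at about 20.5 s of the 72 s allowed. `sign_off()` gives no verdict, so the result rests on my own checks.

**What I did:** I gripped the T-bar's hub from above and turned it clockwise about 402° in all: 198°, one re-grip, then 204°. Then I opened the jaws and lifted clear.

**Touch point:** In the scene camera the foot's edge came down at a steady 0.0178 px per degree. It stopped at about 222°, so the bar stands about 180° past touch (foot pushed in about 8 mm).

**Last checks that agreed:**
- The wrist pictures showed no slip in the grip.
- The bar's final angle matched a 402° turn to about 1 px.
- The foot's edge did not move after I let go.
- The wrist force I read stayed under about 20 N.
- In the before and after pictures the cell did not visibly move. The spare cell, beaker, jar and screwdriver showed no sign of being disturbed, though I judged that by eye and did not measure it.

**One that disagreed:** My first single-picture estimate of the gap was about 14 mm. The stop in the foot's motion gave about 9.9 mm. I went with the stop, because the bar kept turning without slip while the foot stayed still.

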